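# Tap the wedge home to clamp a bonsai pot

### The arm

A 6-joint arm with a two-finger parallel gripper is mounted at the origin on the work surface. World frame = base frame: x ahead of the robot, y to its left, z up, the work surface at z = 0. Lengths are in m, angles in rad, forces in N, time in s.
With the tool pointing down it reaches from about 0.3 to 0.875 m from the base axis. Payload 6.4 kg.
Tool frame: the origin (TCP) lies between the finger pads; the fingertips stand 14 mm ahead of it and the grasp point (between the pads) lies 5 mm behind it; z points along the fingers, y is the line along which they close (so a half turn about z gives the same grasp; the last joint's range is limited). The gripper opens to 88 mm and grips with 3 to 60 N. Pads are 18 mm wide; open, the fingers measure 123 mm over their backs; the gripper's body (75 mm by 187 mm) begins 45 mm behind the grasp point.
Start: joints at [-1.324, 0.181, 1.607, -0, 1.354, -0.206], TCP at [0.252, -0.517, 0.253] pointing down, gripper open.
Joint ranges: [-2.99, 2.99], [-0.89, 2.07], [0.3, 2.58], [-1.14, 4.28], [0, 2.63], [-3.12, 3.12]. Speed limits (rad/s): [2.57, 2.57, 3.01, 3.14, 3.14, 3.14].

### API

Orientations are given as a 3x3 rotation matrix whose columns are the frame's x, y, z axes.
In Python, from station import env gives the robot as it stands.
- The arm moves only by the tool jog_arm, never from a script. Its arguments are lists of equal length, an entry for each row: "offset": the shift along the tool's x, y, z in mm, a list of three; "rot": the turn, a rotation vector about the tool's x, y, z in rad, a list of three. In form: {"offset": [[tx, ty, tz], ...], "rot": [[wx, wy, wz], ...]}. A call has 1 to 12 rows; each row is the pose to reach, as a shift and turn from the pose commanded when the call began, along the tool's axes at that moment; what a row does not reach only later rows make up. A row lasts 1/8 s, in which the tool goes at most 62.5 mm and 10.7 degrees, less where a joint would pass 70% of its speed; a pose out of reach is approached as far as the arm can. A call with a gripper value outside its range is refused whole. "hand" is the finger opening in mm, from 0 to 88.1, set as the call begins (left out, the last holds). The fingers move at their own pace and stop on an object; "squeeze" is the grip in N (left out, the last holds). Time passes only in rows, so rows that repeat a pose let the fingers close. It gives the time, the measured TCP pose, the force, the opening and the grip force at its end, in the units of the state.
- env.sense(): the state, without advancing time (a new reading comes with each control period).
- env.get_image(name): name is "side" or "top"; returns the picture (420x560x3 uint8, red, green, blue); there is no depth.
- env.camera_model(name): a dict with "vfov" (degrees; the focal length in pixels is half the picture's height over the tangent of half this angle, whatever the lens; pixels are square), "cx", "cy" (the principal point, pixels), "extrinsics" (4x4, takes a point from camera to world coordinates). Camera axes: x right, y up, looking along -z (the intrinsics and any distortion apply to the point x, -y, -z); pixel columns grow to the right and rows downward; lengths in m; the calibration is good to about 2 mm. A picture is of the moment at which its call begins. camera_model takes no time and is no camera call.
- env.finish_job(): hands the job in; it is judged then, once.
The state is a dict: "clock": time; "joints": joint angles; "qvel": joint speeds; "tau": joint torques, N m; "ee_pos": TCP position; "eef_rot": TCP orientation; "wrist_force": force on the tool from outside, world axes, zero at the start; "ft_torque": the same for the moment, N m; "grip_width": finger opening in m; "finger_force": force on a finger pad.
Only numpy, scipy, OpenCV 4.12 (cv2) and the standard library are available. Lean on these libraries where they do the work, as an engineer would, in place of code of your own. Each camera call takes 0.05 s, during which the arm holds its last target. There are 200 camera calls.

### The job

Pick up the mallet and, using only the mallet, drive the red-ended wedge sideways into the wooden vise with separate light taps, drawing the mallet clear between them, until the wedge will go no further and the blue bonsai pot is held tight against the fence; never strike hard enough to split the wedge. Then lay the mallet flat back on its cork mat and let go. Leave the other things on the bench where they are.

Things in the scene. Friction and masses are not known exactly. Their poses are not given: they have to be found in the camera images.
- mallet: Joiner's mallet lying flat, 0.3 kg. Head 44 (x) x 80 (y) x 36 mm high, black rubber striking faces at local y = +40 and -40 mm. Pale handle with a red end, 20 mm wide, 22 mm high, axis 18 mm above the underside, from local x = -22 to -142 mm. Centre of mass at x = -13 mm. Origin: underside, below the head's centre; x points from handle to head, y is the striking axis, z up.
- mallet_grip (a point): Point on the axis of the mallet's handle 58 mm from the centre of the head, 18 mm above the underside: a good place to grip, fingers closing across the 20 mm width.
- mat: Brown cork mat 260 x 180 x 6 mm, fixed flat on the bench; the mallet lies on it. Origin: centre of the underside; x along the 260 mm side.
- vise: Wooden wedge vise screwed to the bench. Baseboard 220 (x) x 240 (y) x 8 mm. Along its x stand: fixed dark back block (x = -100 to -60 mm, y = -50 to 50), wedge, sliding jaw, pot, fixed dark fence (25 x 130 mm, two bolts; its place varies by a few mm, so the wedge's tight depth by 35 mm). Block and fence rise to 48 mm. The wedge is driven along +y. Origin: centre of the baseboard's underside.
- jaw: Dark wooden jaw, 90 mm long in y, 37 mm high, that slides in the vise along local x only (1 N of drag), pushed by the wedge towards the pot; its side towards the wedge slopes 1 in 5 to match it. The origin is that of the vise moved by the jaw's slide (0 to 20 mm).
- wedge: Loose pale wooden wedge, 80 g, upright between back block and jaw; 130 mm long (y), 40 high, 37 thick at the red struck end (y = -65 mm), tapering 1 in 5 to 13 mm (y = +65). Tapped along the vise's +y it goes in 24 to 70 mm: first freely, then dragging jaw and pot (3 to 8 N), then it tightens. Origin: centre of its underside, 8 mm above the bench.
- wedge_face (a point): Centre of the wedge's red struck end face (37 wide, 40 mm high), 28 mm above the bench; axes as the wedge: strike along +y. To sit tight it needs taps reaching about 17 N (14 to 22), after which friction holds it; it splits if the mallet presses it with over 45 N, so tap at about 0.05 m/s: at twice that speed a blow on the tight wedge overshoots.
- pot: Empty rectangular blue ceramic bonsai pot 85 (x) x 120 (y) x 50 mm high, 0.3 to 0.6 kg, standing loosely on the baseboard between jaw and fence with some mm of play. Origin: centre of its underside.
- seed_tray: Black plastic tray 290 x 170 mm holding eight small pots, 90 mm high with the seedlings; bystander. Origin: centre of the underside.
- moss_dish: White ceramic dish of moss, 110 mm across, 40 mm high; bystander. Origin: centre of the underside.
- root_hook: Stainless root hook with a dark wooden handle, 200 mm long, lying along its x; bystander. Origin: where the steel leaves the handle, on the bench.
- tamper: Orange silicone tamper standing upright, 52 mm across, 92 mm high; bystander, not the tool for this. Origin: centre of the underside.
- clip: Wooden spring clip 70 mm long holding a 180 mm chopstick; bystander. Origin: centre of the underside of the clip.
- clay_pot: Terracotta pot 90 mm across, 80 mm high; bystander. Origin: centre of the underside.
- mister: Amber bottle 68 mm across, 170 mm high; bystander. Origin: centre of the underside.
Mind the look-alikes: they are no part of the job. What is shaped like the wedge but turquoise or yellow is not meant.

How it is judged:
By the outcome, as a careful person would: the job done as asked, in the order asked, and still so for the second after the job is handed in, with the robot touching nothing.
It also fails if it takes over 48 s, if anything falls off the work surface, if the arm or the gripper's body presses on something with over 40 N, if the wrist force passes 120 N, or if a joint passes its speed limit or range.

## Working session

There is one attempt and no reset: what is moved stays moved. The work goes in short steps, Python scripts to look and compute and a tool call to move; the robot and the scene stay as the last step left them, time stands still between calls to the robot, and variables do not carry over. Pictures are saved under pics/ and viewed, at most 10 in all, crops included, and the job is handed in when it is done.

Besides the shell and the picture viewer there is one more tool, called after "Emit:" by a JSON object that holds its "fn" and its "kwargs", one argument or row to a line. jog_arm: Moves the arm, as the interface text tells. Its arguments: {"type":"object","properties":{"offset":{"type":"array"},"rot":{"type":"array"},"hand":{"type":"number"},"squeeze":{"type":"number"}},"required":["offset","rot"]}

```bash
mkdir -p pics; ls; python3 - <<'E'
from station import env
import cv2
for n in("top","side"):
    cv2.imwrite(f"pics/{n}0.png",env.get_image(n)[:,:,::-1]); m=env.camera_model(n); print(n,m)
print(env.sense())
E
```

```text
pics
top {'vfov': 56.3635676612212, 'cx': 284.17358275215844, 'cy': 218.42349020323377, 'extrinsics': array([[-0.02451523,  0.99282226, -0.11705969,  0.43650994],
       [-0.99945831, -0.02176895,  0.0246819 ,  0.01135991],
       [ 0.02195648,  0.11760136,  0.99281813,  1.01578265],
       [ 0.        ,  0.        ,  0.        ,  1.        ]])}
side {'vfov': 46.52166092010965, 'cx': 282.1533992594273, 'cy': 211.3924396067782, 'extrinsics': array([[-0.69986216,  0.44441282, -0.5591871 , -0.13115282],
       [-0.71409536, -0.41763274,  0.56182801,  0.67182575],
       [ 0.01614873,  0.79251508,  0.60963848,  0.81673078],
       [ 0.        ,  0.        ,  0.        ,  1.        ]])}
{'clock': 0.1, 'joints': array([-1.32430717e+00,  1.81437247e-01,  1.60785133e+00, -5.21187699e-05,
        1.35380592e+00, -2.06326020e-01]), 'qvel': array([-0.00018919,  0.00094353, -0.00321745,  0.0013664 , -0.00022683,
       -0.00011454]), 'tau': array([ 4.63627293e-04, -4.34815192e+01, -3.42697728e+01,  7.03522121e-02,
        3.40166478e-02, -4.07582934e-05]), 'ee_pos': array([ 0.25144076, -0.51662183,  0.2519442 ]), 'eef_rot': array([[ 8.99214157e-01,  4.37508546e-01, -4.15808612e-04],
       [ 4.37508667e-01, -8.99213034e-01,  1.44402935e-03],
       [ 2.57874658e-04, -1.48041151e-03, -9.99998871e-01]]), 'wrist_force': array([-0.43772995,  0.39267228, -0.18511706]), 'ft_torque': array([ 0.00994283,  0.04112267, -0.00062629]), 'finger_force': 0.0, 'grip_width': 0.08809392800539452}
```

View pics/top0.png

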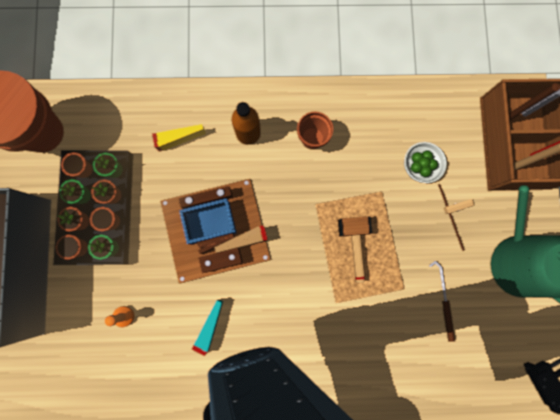

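View pics/side0.png

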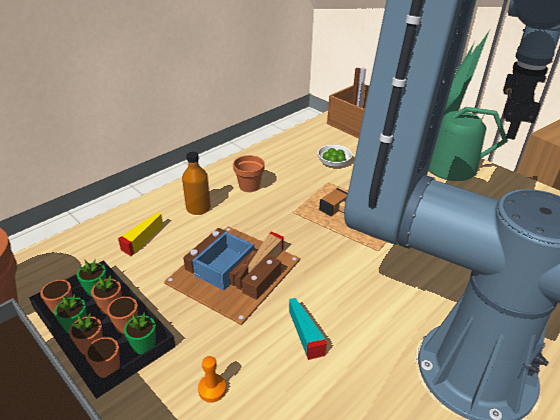

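Top view, what could be mistaken for the wedge: pale wedge with its red end in the vise at (264,234), which is the one meant. The turquoise wedge at (208,327) and the yellow one at (178,136) are decoys. The mallet's head is at (356,226) and its handle end at (359,278). The orange tamper at (121,317) is not the tool. I'll check with a close crop and colour masks.

```bash
cat > h.py <<'E'
import numpy as np, cv2
from station import env
def ray(n,uv):
    m=env.camera_model(n); E=m["extrinsics"]; f=210/np.tan(np.radians(m["vfov"]/2))
    uv=np.atleast_2d(uv).astype(float)
    d=np.c_[(uv[:,0]-m["cx"])/f,-(uv[:,1]-m["cy"])/f,-np.ones(len(uv))]@E[:3,:3].T
    return E[:3,3],d
def onz(n,uv,z):
    o,d=ray(n,uv); return (o+d*((z-o[2])/d[:,2])[:,None])[:,:2]
def blobs(mask,amin=12):
    k,l,s,c=cv2.connectedComponentsWithStats(mask.astype(np.uint8))
    return [(s[i,4],l==i,c[i]) for i in range(1,k) if s[i,4]>=amin]
def rect(mask):
    c=max(cv2.findContours(mask.astype(np.uint8),0,2)[0],key=cv2.contourArea)
    return cv2.boxPoints(cv2.minAreaRect(c))
E
python3 - <<'E'
from h import *
np.set_printoptions(precision=4,suppress=True)
im=cv2.imread("pics/top0.png"); hsv=cv2.cvtColor(im,cv2.COLOR_BGR2HSV)
cv2.imwrite("pics/crop1.png",cv2.resize(im[170:310,150:410],None,fx=3,fy=3,interpolation=cv2.INTER_CUBIC))
H,S,V=cv2.split(hsv)
red=((H<6)|(H>174))&(S>170)&(V>90)
for a,m,c in blobs(red,5): print("red",a,c,onz("top",c,.03))
blue=(H>100)&(H<120)&(S>130)&(V>60)
for a,m,c in blobs(blue,100):
    r=rect(m); print("blue",a,c,r, onz("top",r,.058))
E
```

```text
red 23 [154.5652 139.6957] [[0.7642 0.3157]]
red 50 [546.06 147.2 ] [[ 0.7261 -0.7062]]
red 61 [263.2787 232.918 ] [[0.5171 0.0404]]
red 11 [360.1818 277.7273] [[ 0.3994 -0.1994]]
red 43 [198.7442 350.3488] [[0.2352 0.2019]]
blue 1206 [212.3673 220.563 ] [[179.7059 209.8235]
 [226.7647 198.0588]
 [235.1765 231.7059]
 [188.1177 243.4706]] [[0.5763 0.2433]
 [0.6032 0.128 ]
 [0.5194 0.1081]
 [0.4933 0.2224]]
```

View pics/crop1.png

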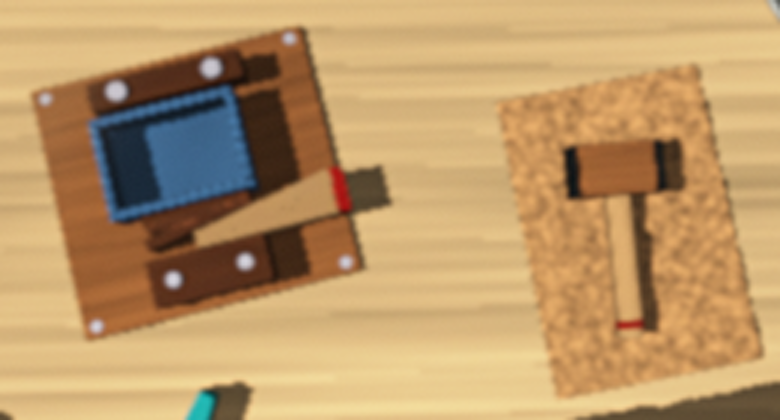

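The crop confirms it: a pale wedge between the dark back block and the jaw, red end at crop (341,190), pot at (172,155). The mallet head has black faces at crop (572,171) and (661,166), and its red handle end is at (629,324).

```bash
python3 - <<'E'
from h import *
np.set_printoptions(precision=4,suppress=True)
c=lambda p:(np.array(p,float)+.0)/3+[150-1/3,170-1/3]
B=onz("top",c([(33,93),(305,27),(364,268),(88,340)]),.008)
vc=B.mean(0); ey=((B[0]-B[1])+(B[3]-B[2])); ey/=np.linalg.norm(ey); print("board",B,vc,"sides",[np.linalg.norm(B[i]-B[(i+1)%4]) for i in range(4)])
ex2=((B[0]-B[3])+(B[1]-B[2])); ex2/=np.linalg.norm(ex2)
print("yaw from y",np.degrees(np.arctan2(-ey[0],ey[1])),"from x",np.degrees(np.arctan2(ex2[1],ex2[0])))
yaw=(np.arctan2(-ey[0],ey[1])+np.arctan2(ex2[1],ex2[0]))/2
R=np.array([[np.cos(yaw),-np.sin(yaw)],[np.sin(yaw),np.cos(yaw)]])
W=onz("top",c([(332,168),(342,170),(352,210),(343,212)]),.048)
print("wedge red quad (z48) in vise",(W-vc)@R)
M=onz("top",c([(500,102),(698,66),(763,356),(563,397)]),.006); print("mat",M,M.mean(0),[np.linalg.norm(M[i]-M[(i+1)%4]) for i in range(4)])
Hd=onz("top",c([(565,148),(664,141),(667,189),(570,199)]),.042); print("head",Hd,Hd.mean(0),[np.linalg.norm(Hd[i]-Hd[(i+1)%4]) for i in range(4)])
he=onz("top",c([(629,327)]),.035)[0]; hn=onz("top",c([(620,197)]),.035)[0]
print("handle end",he,"near",hn,"len",np.linalg.norm(he-hn),"yaw",np.degrees(np.arctan2(*(hn-he)[::-1])), "head->end",np.linalg.norm(Hd.mean(0)-he))
d=Hd.mean(0)-he; print("yaw head-end",np.degrees(np.arctan2(d[1],d[0])))
print("mat yaw",np.degrees(np.arctan2(*((M[0]-M[3])+(M[1]-M[2]))[::-1])))
E
```

```text
board [[0.6086 0.3045]
 [0.6619 0.0697]
 [0.4516 0.0225]
 [0.397  0.256 ]] [0.5298 0.1632] sides [np.float64(0.24085022319119517), np.float64(0.21550484954722862), np.float64(0.23972379715717618), np.float64(0.21708277671348408)]
yaw from y 12.992353740220992 from x 12.778731220438333
wedge red quad (z48) in vise [[-0.022  -0.1143]
 [-0.0256 -0.1219]
 [-0.0597 -0.1219]
 [-0.0595 -0.1144]]
mat [[ 0.5925 -0.0987]
 [ 0.6208 -0.2737]
 [ 0.3688 -0.3159]
 [ 0.339  -0.1434]] [ 0.4803 -0.2079] [np.float64(0.17731088040756082), np.float64(0.25546249609392546), np.float64(0.1749716105366671), np.float64(0.25740835010159485)]
head [[ 0.5469 -0.1479]
 [ 0.551  -0.2314]
 [ 0.5106 -0.2319]
 [ 0.5041 -0.1503]] [ 0.5281 -0.1904] [np.float64(0.08362492750406912), np.float64(0.040389165323258064), np.float64(0.08181918895448073), np.float64(0.042871048735461305)]
handle end [ 0.3973 -0.1962] near [ 0.5053 -0.1937] len 0.10803000808780894 yaw 1.3231748814706412 head->end 0.1309707668997896
yaw head-end 2.5230087306279625
mat yaw 9.75766713079376
```

Emit:
{"fn": "jog_arm", "kwargs": {
  "offset": [
    [27, -16, 11],
    [75, -43, 29],
    [126, -72, 49],
    [177, -101, 69],
    [228, -130, 89],
    [279, -159, 109],
    [320, -182, 125],
    [340, -194, 133],
    [340, -194, 133]
  ],
  "rot": [
    [0, 0, 0.03],
    [0, 0, 0.09],
    [0, 0, 0.15],
    [0, 0, 0.21],
    [0, 0, 0.27],
    [0, 0, 0.33],
    [0, 0, 0.38],
    [0, 0, 0.4],
    [0, 0, 0.4]
  ],
  "hand": 60,
  "squeeze": 60
}}

```text
clock: 1.23
ee_pos: [0.4723, -0.192, 0.1186]
eef_rot: [[0.998, 0.056, -0.002], [0.056, -0.998, 0.002], [-0.002, -0.002, -1.0]]
wrist_force: [-0.4, -0.2, -0.7]
grip_width: 0.0602
finger_force: 0.0
```

```bash
python3 - <<'E'
from h import *
a=env.get_image("side")[:,:,::-1]; b=env.get_image("top")[:,:,::-1]
cv2.imwrite("pics/s1.png",a);cv2.imwrite("pics/t1.png",b)
r=lambda i,x,y:cv2.resize(i[y:y+150,x:x+190],None,fx=4,fy=4,interpolation=2)[:560]
cv2.imwrite("pics/c2.png",np.hstack([cv2.resize(a[140:290,250:440],None,fx=2.1,fy=2.1,interpolation=2),cv2.resize(b[170:320,290:480],None,fx=2.1,fy=2.1,interpolation=2)]))
E
```

```text
(no output)
```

View pics/c2.png

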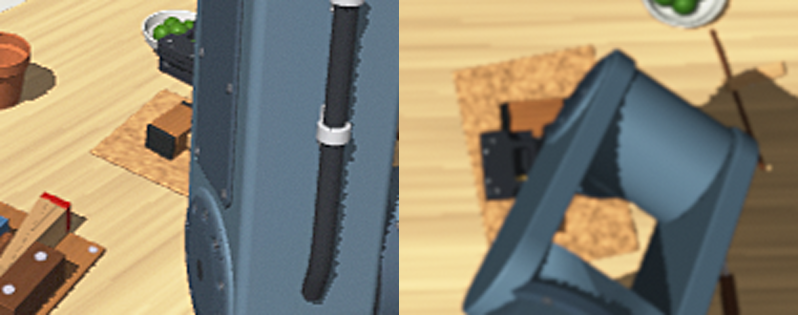

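The side crop shows the mallet's left black face at about crop (165,140), under the open gripper. The top crop shows the gripper over the handle. Descending.

Emit:
{"fn": "jog_arm", "kwargs": {
  "offset": [
    [0, 0, 15],
    [0, 0, 40],
    [0, 0, 65],
    [0, 0, 83],
    [0, 0, 93],
    [0, 0, 96],
    [0, 0, 96]
  ],
  "rot": [
    [0, 0, 0],
    [0, 0, 0],
    [0, 0, 0],
    [0, 0, 0],
    [0, 0, 0],
    [0, 0, 0],
    [0, 0, 0]
  ]
}}

```text
clock: 2.2
ee_pos: [0.4727, -0.1941, 0.024]
eef_rot: [[0.999, 0.053, 0.001], [0.053, -0.999, -0.0], [0.001, 0.0, -1.0]]
wrist_force: [0.2, 0.4, 0.4]
grip_width: 0.06
finger_force: 0.0
```

Emit:
{"fn": "jog_arm", "kwargs": {
  "offset": [
    [0, 0, 0],
    [0, 0, 0],
    [0, 0, 0],
    [0, 0, 0],
    [0, 0, 0]
  ],
  "rot": [
    [0, 0, 0],
    [0, 0, 0],
    [0, 0, 0],
    [0, 0, 0],
    [0, 0, 0]
  ],
  "hand": 5
}}

```text
clock: 2.82
ee_pos: [0.4725, -0.1939, 0.0238]
eef_rot: [[0.999, 0.053, 0.0], [0.053, -0.999, -0.0], [0.0, 0.0, -1.0]]
wrist_force: [0.3, -0.3, 1.5]
grip_width: 0.0196
finger_force: 60.0
```

Emit:
{"fn": "jog_arm", "kwargs": {
  "offset": [
    [0, 0, -15],
    [0, 0, -40],
    [3, -25, -55],
    [6, -60, -60],
    [10, -95, -60],
    [13, -125, -50],
    [15, -138, -30],
    [15, -138, -15],
    [15, -138, -9],
    [15, -138, -9]
  ],
  "rot": [
    [0, 0, 0],
    [0, 0, 0],
    [0, 0, -0.03],
    [0, 0, -0.07],
    [0, 0, -0.12],
    [0, 0, -0.16],
    [0, 0, -0.172],
    [0, 0, -0.172],
    [0, 0, -0.172],
    [0, 0, -0.172]
  ]
}}

```text
clock: 4.08
ee_pos: [0.48, -0.0559, 0.0325]
eef_rot: [[0.975, 0.222, -0.001], [0.222, -0.975, 0.0], [-0.001, -0.0, -1.0]]
wrist_force: [-0.2, -0.2, -1.9]
grip_width: 0.0199
finger_force: 60.0
```

```bash
python3 - <<'E'
from h import *
a=env.get_image("side")[:,:,::-1]; b=env.get_image("top")[:,:,::-1]
cv2.imwrite("pics/s2.png",a);cv2.imwrite("pics/t2.png",b); s=env.sense(); print(s["ee_pos"],s["wrist_force"],s["grip_width"])
cv2.imwrite("pics/c3.png",np.hstack([cv2.resize(a[190:330,160:350],None,fx=2.1,fy=2.1,interpolation=2),cv2.resize(b[170:310,190:380],None,fx=2.1,fy=2.1,interpolation=2)]))
E
```

```text
[ 0.48053867 -0.05602064  0.03316079] [ 0.15745065  0.88941745 -2.02494117] 0.018967756647523613
```

View pics/c3.png

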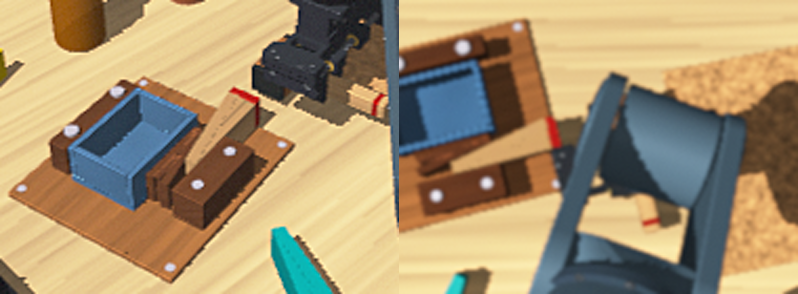

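The side crop shows the dark mallet head's front face at about crop (253–300, 65–100), level with and facing the red wedge end at (245,95), about 40 mm away. I'll check this by projecting the predicted corners.

```bash
python3 - <<'E'
from h import *
np.set_printoptions(precision=4,suppress=True)
def proj(n,P):
    m=env.camera_model(n); E=m["extrinsics"]; f=210/np.tan(np.radians(m["vfov"]/2))
    p=(np.atleast_2d(P)-E[:3,3])@E[:3,:3]; return np.c_[m["cx"]-f*p[:,0]/p[:,2],m["cy"]+f*p[:,1]/p[:,2]]
t=np.radians(12.9);R=np.array([[np.cos(t),-np.sin(t)],[np.sin(t),np.cos(t)]])
tc=np.array([.4802,-.056]); h=[]
for x in(-22,22):
    for z in(15,51): h.append([*(tc+R@[.0555+x/1000,.04]),z/1000])
vc=np.array([.5298,.1632]); w=[[*(vc+R@[x,-.122]),z] for x in(-.060,-.023) for z in(.008,.048)]
q=lambda p:(p-[160,190])*2.1
print("head crop px",q(proj("side",h)));print("wedge crop px",q(proj("side",w)))
im=cv2.imread("pics/s2.png"); H,S,V=cv2.split(cv2.cvtColor(im,cv2.COLOR_BGR2HSV))
red=((H<6)|(H>174))&(S>150)&(V>70)
for a,m,c in blobs(red,8):
    if 220<c[0]<350 and 190<c[1]<300: ys,xs=np.where(m); print(a,q(c),q(np.array([[xs.min(),ys.min()],[xs.max(),ys.max()]])))
E
python3 -c "
import cv2;a=cv2.imread('pics/s2.png');cv2.imwrite('pics/c4.png',cv2.resize(a[200:260,240:350],None,fx=7,fy=7,interpolation=2))"
```

```text
head crop px [[280.8927 102.2882]
 [281.8317  79.0377]
 [250.0203  89.1131]
 [250.3912  65.9771]]
wedge crop px [[259.8654 124.4309]
 [260.4957  98.5317]
 [233.6535 112.8489]
 [233.7413  87.0498]]
40 [244.23  94.71] [[231.   88.2]
 [256.2 100.8]]
22 [375.1364 103.2818] [[371.7  94.5]
 [382.2 113.4]]
10 [256.41 114.66] [[256.2 107.1]
 [258.3 123.9]]
```

View pics/c4.png

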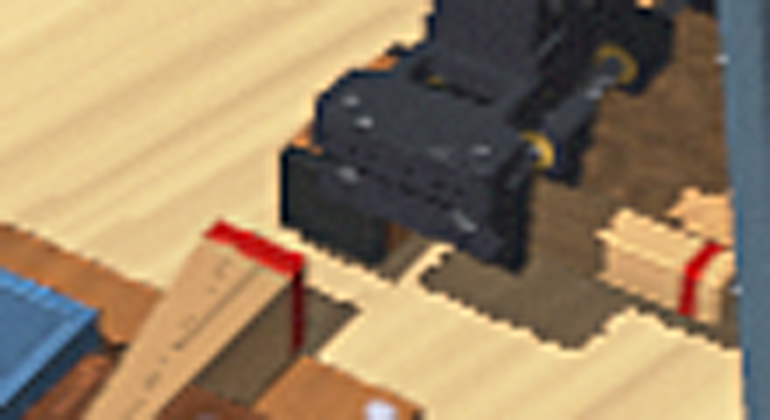

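The mallet face and wedge projections agree to about 3 mm. I'll shift +3 mm along the tool's x and make the first tap.

Emit:
{"fn": "jog_arm", "kwargs": {
  "offset": [
    [3, -10, 0],
    [3, -20, 0],
    [3, -28, 0],
    [3, -34, 0],
    [3, -40, 0],
    [3, -46, 0],
    [3, -52, 0]
  ],
  "rot": [
    [0, 0, 0],
    [0, 0, 0],
    [0, 0, 0],
    [0, 0, 0],
    [0, 0, 0],
    [0, 0, 0],
    [0, 0, 0]
  ]
}}

```text
clock: 5.05
ee_pos: [0.4714, -0.0037, 0.0327]
eef_rot: [[0.975, 0.223, 0.0], [0.223, -0.975, -0.0], [-0.0, 0.0, -1.0]]
wrist_force: [-1.5, -1.3, -2.0]
grip_width: 0.0193
finger_force: 60.0
```

Emit:
{"fn": "jog_arm", "kwargs": {
  "offset": [
    [0, 10, 0],
    [0, 16, 0],
    [0, 8, 0],
    [0, 2, 0],
    [0, -4, 0],
    [0, -10, 0]
  ],
  "rot": [
    [0, 0, 0],
    [0, 0, 0],
    [0, 0, 0],
    [0, 0, 0],
    [0, 0, 0],
    [0, 0, 0]
  ]
}}

```text
clock: 5.8
ee_pos: [0.4689, 0.0061, 0.0327]
eef_rot: [[0.975, 0.223, -0.0], [0.223, -0.975, -0.001], [-0.0, 0.001, -1.0]]
wrist_force: [-1.2, -4.2, -3.7]
grip_width: 0.0193
finger_force: 60.0
```

Emit:
{"fn": "jog_arm", "kwargs": {
  "offset": [
    [0, 10, 0],
    [0, 16, 0],
    [0, 8, 0],
    [0, 2, 0],
    [0, -3, 0],
    [0, -8, 0]
  ],
  "rot": [
    [0, 0, 0],
    [0, 0, 0],
    [0, 0, 0],
    [0, 0, 0],
    [0, 0, 0],
    [0, 0, 0]
  ]
}}

```text
clock: 6.55
ee_pos: [0.4672, 0.0138, 0.0327]
eef_rot: [[0.975, 0.223, -0.0], [0.223, -0.975, -0.001], [-0.001, 0.0, -1.0]]
wrist_force: [-1.6, -3.9, -4.6]
grip_width: 0.0192
finger_force: 60.0
```

```bash
python3 - <<'E'
from h import *
a=env.get_image("side")[:,:,::-1]; cv2.imwrite("pics/s3.png",a)
cv2.imwrite("pics/c5.png",cv2.resize(a[195:305,160:330],None,fx=4.5,fy=4.5,interpolation=2))
E
```

```text
(no output)
```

View pics/c5.png

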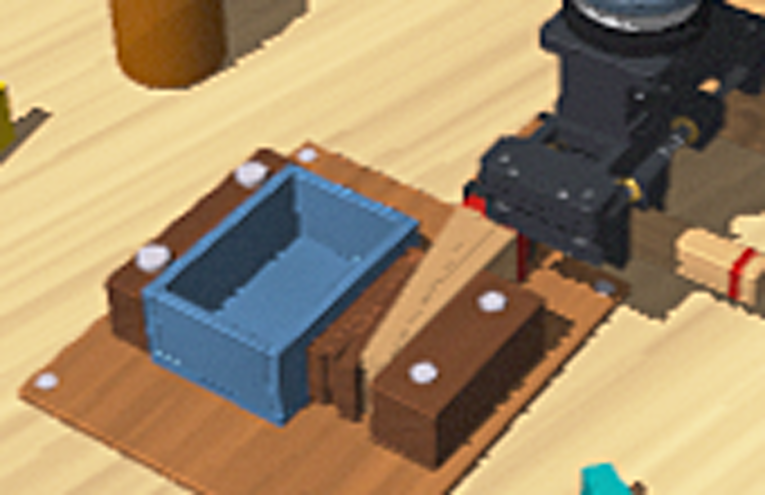

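The wedge has gone in: its red end is at crop (490,215) against the mallet head, and the pot at (280,290) is close to the fence. I'll continue with shorter taps.

Emit:
{"fn": "jog_arm", "kwargs": {
  "offset": [
    [0, 8, 0],
    [0, 13, 0],
    [0, 7, 0],
    [0, 1, 0],
    [0, -5, 0]
  ],
  "rot": [
    [0, 0, 0],
    [0, 0, 0],
    [0, 0, 0],
    [0, 0, 0],
    [0, 0, 0]
  ]
}}

```text
clock: 7.22
ee_pos: [0.4662, 0.0187, 0.0327]
eef_rot: [[0.975, 0.223, -0.0], [0.223, -0.975, -0.001], [-0.0, 0.001, -1.0]]
wrist_force: [-0.1, -3.5, -2.4]
grip_width: 0.0195
finger_force: 60.0
```

Emit:
{"fn": "jog_arm", "kwargs": {
  "offset": [
    [0, 8, 0],
    [0, 13, 0],
    [0, 7, 0],
    [0, 1, 0],
    [0, -5, 0]
  ],
  "rot": [
    [0, 0, 0],
    [0, 0, 0],
    [0, 0, 0],
    [0, 0, 0],
    [0, 0, 0]
  ]
}}

```text
clock: 7.85
ee_pos: [0.465, 0.0235, 0.0327]
eef_rot: [[0.975, 0.223, -0.0], [0.223, -0.975, -0.001], [-0.0, 0.001, -1.0]]
wrist_force: [-0.6, -3.4, -3.1]
grip_width: 0.0197
finger_force: 60.0
```

Emit:
{"fn": "jog_arm", "kwargs": {
  "offset": [
    [0, 8, 0],
    [0, 13, 0],
    [0, 7, 0],
    [0, 1, 0],
    [0, -5, 0]
  ],
  "rot": [
    [0, 0, 0],
    [0, 0, 0],
    [0, 0, 0],
    [0, 0, 0],
    [0, 0, 0]
  ]
}}

```text
clock: 8.48
ee_pos: [0.4639, 0.0284, 0.0327]
eef_rot: [[0.975, 0.223, -0.0], [0.223, -0.975, -0.001], [-0.0, 0.001, -1.0]]
wrist_force: [0.3, -4.6, -2.2]
grip_width: 0.0198
finger_force: 60.0
```

Emit:
{"fn": "jog_arm", "kwargs": {
  "offset": [
    [0, 8, 0],
    [0, 13, 0],
    [0, 7, 0],
    [0, 1, 0],
    [0, -5, 0]
  ],
  "rot": [
    [0, 0, 0],
    [0, 0, 0],
    [0, 0, 0],
    [0, 0, 0],
    [0, 0, 0]
  ]
}}

```text
clock: 9.1
ee_pos: [0.4628, 0.0333, 0.0327]
eef_rot: [[0.975, 0.223, -0.0], [0.223, -0.975, -0.001], [-0.0, 0.001, -1.0]]
wrist_force: [0.3, -3.0, -3.2]
grip_width: 0.0199
finger_force: 60.0
```

Emit:
{"fn": "jog_arm", "kwargs": {
  "offset": [
    [0, 8, 0],
    [0, 12, 0],
    [0, 6, 0],
    [0, 1, 0],
    [0, -4, 0]
  ],
  "rot": [
    [0, 0, 0],
    [0, 0, 0],
    [0, 0, 0],
    [0, 0, 0],
    [0, 0, 0]
  ]
}}

```text
clock: 9.72
ee_pos: [0.4619, 0.0353, 0.0328]
eef_rot: [[0.974, 0.224, -0.001], [0.224, -0.974, -0.004], [-0.002, 0.004, -1.0]]
wrist_force: [-4.7, -29.9, -2.5]
grip_width: 0.0193
finger_force: 60.4
```

The wedge has tightened: about 30 N, below the 45 N limit. I'll draw clear and make one lighter confirming tap.

Emit:
{"fn": "jog_arm", "kwargs": {
  "offset": [
    [0, 8, 0],
    [0, 12, 0],
    [0, 10, 0],
    [0, 6, 0],
    [0, 3, 0],
    [0, 1, 0],
    [0, 1, 0]
  ],
  "rot": [
    [0, 0, 0],
    [0, 0, 0],
    [0, 0, 0],
    [0, 0, 0],
    [0, 0, 0],
    [0, 0, 0],
    [0, 0, 0]
  ]
}}

```text
clock: 10.6
ee_pos: [0.4623, 0.0348, 0.0328]
eef_rot: [[0.975, 0.224, -0.0], [0.224, -0.975, -0.003], [-0.001, 0.003, -1.0]]
wrist_force: [-0.4, -9.7, -3.2]
grip_width: 0.0194
finger_force: 60.0
```

Emit:
{"fn": "jog_arm", "kwargs": {
  "offset": [
    [0, 7, 0],
    [0, 11, 0],
    [0, 7, 0],
    [0, 3, 0],
    [0, -0.5, 0],
    [0, -0.5, 0]
  ],
  "rot": [
    [0, 0, 0],
    [0, 0, 0],
    [0, 0, 0],
    [0, 0, 0],
    [0, 0, 0],
    [0, 0, 0]
  ]
}}

```text
clock: 11.35
ee_pos: [0.4623, 0.0349, 0.0328]
eef_rot: [[0.975, 0.224, 0.0], [0.224, -0.975, -0.004], [-0.001, 0.004, -1.0]]
wrist_force: [-1.0, -12.8, -4.8]
grip_width: 0.0194
finger_force: 60.1
```

Emit:
{"fn": "jog_arm", "kwargs": {
  "offset": [
    [0, 7, 0],
    [0, 11, 0],
    [0, 7, 0],
    [0, 3, 0],
    [0, -0.8, 0],
    [0, -0.8, 0]
  ],
  "rot": [
    [0, 0, 0],
    [0, 0, 0],
    [0, 0, 0],
    [0, 0, 0],
    [0, 0, 0],
    [0, 0, 0]
  ]
}}

```text
clock: 12.1
ee_pos: [0.4622, 0.035, 0.0328]
eef_rot: [[0.975, 0.224, 0.0], [0.224, -0.975, -0.005], [-0.001, 0.005, -1.0]]
wrist_force: [-1.9, -17.1, -2.7]
grip_width: 0.0195
finger_force: 60.2
```

The wedge took 17 N with no further advance, so it is seated. Withdrawing and carrying the mallet back over the mat.

Emit:
{"fn": "jog_arm", "kwargs": {
  "offset": [
    [0, 12, 0],
    [0, 35, 0],
    [0, 60, -12],
    [-8, 90, -35],
    [-17, 125, -45],
    [-27, 165, -45],
    [-36, 200, -45],
    [-41, 221, -40],
    [-41, 227, -30],
    [-41, 227, -25]
  ],
  "rot": [
    [0, 0, 0],
    [0, 0, 0],
    [0, 0, 0],
    [0, 0, 0.03],
    [0, 0, 0.07],
    [0, 0, 0.12],
    [0, 0, 0.16],
    [0, 0, 0.172],
    [0, 0, 0.172],
    [0, 0, 0.172]
  ]
}}

```text
clock: 13.35
ee_pos: [0.4721, -0.192, 0.0563]
eef_rot: [[0.999, 0.053, -0.002], [0.053, -0.999, 0.002], [-0.002, -0.002, -1.0]]
wrist_force: [0.8, 0.2, -2.7]
grip_width: 0.0194
finger_force: 60.0
```

```bash
python3 - <<'E'
from h import *
a=env.get_image("side")[:,:,::-1]; b=env.get_image("top")[:,:,::-1]
cv2.imwrite("pics/s4.png",a);cv2.imwrite("pics/t4.png",b); print(env.sense()["wrist_force"])
cv2.imwrite("pics/c6.png",np.hstack([cv2.resize(a[160:300,160:350],None,fx=2.1,fy=2.1,interpolation=2),cv2.resize(b[170:310,150:340],None,fx=2.1,fy=2.1,interpolation=2)]))
E
```

```text
[-0.10385671  0.05208853 -2.5825837 ]
```

View pics/c6.png

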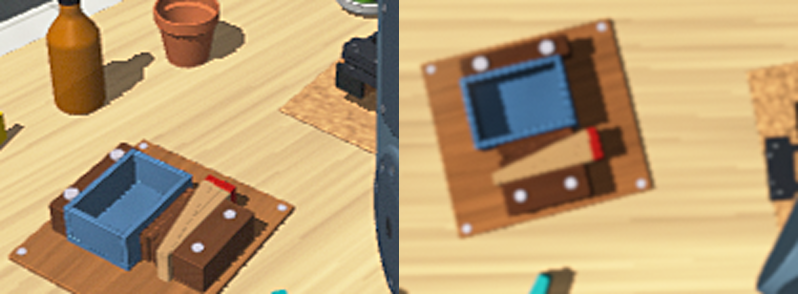

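The wedge's red end is now at top crop (596,144), well inside the board, and the pot's top edge is against the fence at (515,65). Lowering the mallet.

Emit:
{"fn": "jog_arm", "kwargs": {
  "offset": [
    [0, 0, 8],
    [0, 0, 20],
    [0, 0, 28],
    [0, 0, 31],
    [0, 0, 32],
    [0, 0, 32.5],
    [0, 0, 32.5]
  ],
  "rot": [
    [0, 0, 0],
    [0, 0, 0],
    [0, 0, 0],
    [0, 0, 0],
    [0, 0, 0],
    [0, 0, 0],
    [0, 0, 0]
  ]
}}

```text
clock: 14.32
ee_pos: [0.4728, -0.1933, 0.0254]
eef_rot: [[0.999, 0.053, 0.0], [0.053, -0.999, -0.0], [0.0, 0.0, -1.0]]
wrist_force: [-0.6, 0.5, -2.4]
grip_width: 0.0194
finger_force: 60.0
```

Emit:
{"fn": "jog_arm", "kwargs": {
  "offset": [
    [0, 0, 0.8],
    [0, 0, 1.5],
    [0, 0, 1.8],
    [0, 0, 1.8]
  ],
  "rot": [
    [0, 0, 0],
    [0, 0, 0],
    [0, 0, 0],
    [0, 0, 0]
  ]
}}

```text
clock: 14.82
ee_pos: [0.4727, -0.1932, 0.0237]
eef_rot: [[0.999, 0.053, 0.0], [0.053, -0.999, -0.0], [0.0, 0.0, -1.0]]
wrist_force: [-3.3, 0.9, 4.0]
grip_width: 0.0195
finger_force: 60.0
```

Contact: the vertical force has turned positive. Releasing and rising.

Emit:
{"fn": "jog_arm", "kwargs": {
  "offset": [
    [0, 0, 0],
    [0, 0, 0],
    [0, 0, 0],
    [0, 0, 0],
    [0, 0, 0]
  ],
  "rot": [
    [0, 0, 0],
    [0, 0, 0],
    [0, 0, 0],
    [0, 0, 0],
    [0, 0, 0]
  ],
  "hand": 60
}}

```text
clock: 15.45
ee_pos: [0.4727, -0.1931, 0.0234]
eef_rot: [[0.999, 0.053, -0.0], [0.053, -0.999, 0.0], [-0.0, -0.0, -1.0]]
wrist_force: [0.2, -0.4, -1.0]
grip_width: 0.0597
finger_force: 0.0
```

Emit:
{"fn": "jog_arm", "kwargs": {
  "offset": [
    [0, 0, -10],
    [0, 0, -30],
    [0, 0, -65],
    [0, 0, -110],
    [0, 0, -150],
    [-50, 20, -160],
    [-80, 60, -165],
    [-105, 110, -165],
    [-130, 160, -165],
    [-155, 205, -165],
    [-165, 225, -165],
    [-165, 225, -165]
  ],
  "rot": [
    [0, 0, 0],
    [0, 0, 0],
    [0, 0, 0],
    [0, 0, 0],
    [0, 0, 0],
    [0, 0, 0],
    [0, 0, 0],
    [0, 0, 0],
    [0, 0, 0],
    [0, 0, 0],
    [0, 0, 0],
    [0, 0, 0]
  ]
}}

```text
clock: 16.95
ee_pos: [0.3194, -0.427, 0.1886]
eef_rot: [[0.999, 0.051, 0.0], [0.051, -0.999, 0.0], [0.0, -0.0, -1.0]]
wrist_force: [-0.2, 0.7, 0.1]
grip_width: 0.0602
finger_force: 0.0
```

```bash
python3 - <<'E'
from h import *
a=env.get_image("side")[:,:,::-1]; b=env.get_image("top")[:,:,::-1]
s=env.sense(); print(s["ee_pos"],s["clock"],s["wrist_force"])
cv2.imwrite("pics/c7.png",np.hstack([cv2.resize(a[:,:],None,fx=.7,fy=.7,interpolation=3),cv2.resize(b,None,fx=.7,fy=.7,interpolation=3)]))
E
```

```text
[ 0.32031238 -0.42511884  0.18823667] 17.05 [ 0.43874853  0.52718579 -0.48765166]
```

View pics/c7.png

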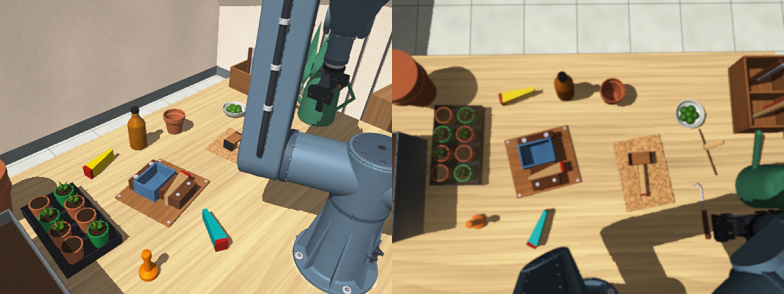

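The mallet lies flat on the mat at top (641,170), the wedge and pot are tight at (545,160), and the other things look undisturbed. Handing in.

```bash
python3 -c "
from station import env
print(env.finish_job())"
```

```text
the job is handed in; nothing more can be done
None
```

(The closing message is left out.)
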